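# Point out and count the bolt that lacks its washer

## Task

Six bolts stand head down on the low white check stand, and one of them has been left without its washer. Touch that bolt lightly from above, on its upper end, with the closed fingertips, so that it stays standing where it is and no other bolt or loose thing is touched; then press the thumb lever of the tally counter on the bracket gently right down to count it, let it spring back up, and draw the hand away.

Things in the scene. Friction and masses are not known exactly. Their poses are not given: they have to be found in the camera images.
- bare_bolt: the bolt without a washer: yellow-zinc hex bolt standing head down on the check stand, 47 mm tall; hexagonal head 19x17 mm at the bottom (10 mm high), threaded shank 10 mm thick above it, nothing wider than the head. Loose, about 40 g. Origin at the centre of its underside, z up; it may stand in any of the six places
- bare_bolt_top (a point): centre of the flat upper end (10 mm across) of the bolt without a washer, 47 mm above its underside and about 87 mm above the table: the spot to touch
- washer_bolt_a: a bolt like bare_bolt, but with a round washer 28 mm wide lying flat round its foot (7 to 9 mm above the board); stands head down on the check stand, 47 mm tall; must not be touched. Origin at the centre of its underside, z up
- washer_bolt_b: a bolt like bare_bolt, but with a round washer 28 mm wide lying flat round its foot (7 to 9 mm above the board); stands head down on the check stand, 47 mm tall; must not be touched. Origin at the centre of its underside, z up
- washer_bolt_c: a bolt like bare_bolt, but with a round washer 28 mm wide lying flat round its foot (7 to 9 mm above the board); stands head down on the check stand, 47 mm tall; must not be touched. Origin at the centre of its underside, z up
- washer_bolt_d: a bolt like bare_bolt, but with a round washer 28 mm wide lying flat round its foot (7 to 9 mm above the board); stands head down on the check stand, 47 mm tall; must not be touched. Origin at the centre of its underside, z up
- washer_bolt_e: a bolt like bare_bolt, but with a round washer 28 mm wide lying flat round its foot (7 to 9 mm above the board); stands head down on the check stand, 47 mm tall; must not be touched. Origin at the centre of its underside, z up
- check_stand: fixed white board 120 (x) x 170 (y) mm on two wooden rails, its flat top 40 mm above the table, with no rim. The six bolts stand on it in two rows of three, 50 mm apart each way (give or take 8 mm). Origin at the centre of its underside on the table, z up
- counter_bracket: fixed aluminium bracket (foot 70 x 76 mm, on the table) that carries a round white tally counter 43 mm across and 28 mm deep with its face towards its own -x (towards the robot at yaw 0). The counter's thumb lever sticks out on top. Origin at the centre of the foot on the table; the lever tip lies 4 mm to its -x, 21 mm to its -y and 90 mm above the table
- lever_tip (a point): upper face of the free end of the counter's thumb lever (a strip about 10 mm wide in the bracket's x, running along the bracket's y from its hinge at +y and rising towards the free end at -y), 90 mm above the table. Only the position of this point matters. It moves down about 6 mm when the lever is fully pressed and is then still higher than the counter's body
- counter_lever (a joint): angle of the thumb lever: 0 at rest (up), -0.209 rad fully pressed (firm stop). A weak spring brings it back; pressing it fully takes about 2 N straight down at the free end
- spare_bolt: another bolt without a washer, 47 mm tall, but standing on the table itself and not on the stand; not part of the job, leave alone
- lying_bolt_1: hex bolt, about 48 mm long, lying on the table; leave alone
- lying_bolt_2: hex bolt, about 48 mm long, lying on the table; leave alone
- lying_bolt_3: hex bolt, about 48 mm long, lying on the table; leave alone
- box_cutter: box cutter, 21x154x17 mm, lying on the table; leave alone
- glass: clear drinking glass, 77 mm wide, 89 mm tall, at the left of the table; leave alone

How it is judged:
By the outcome, as a careful person would: the job done as asked, in the order asked, and still so for the second after the job is handed in, with the robot touching nothing.
It also fails if it takes over 35 s, if anything falls off the work surface, if the arm or the gripper's body presses on something with over 40 N, if the wrist force passes 120 N, or if a joint passes its speed limit or range.

## Robot

A 6-joint arm with a two-finger parallel gripper is mounted at the origin on a cart in front of the work surface, level with it; the furniture and walls round the work are solid. World frame = base frame: x ahead of the robot, y to its left, z up, the work surface at z = 0. Lengths are in m, angles in degrees, forces in N, time in s.
With the tool pointing down it reaches from about 0.425 to 0.95 m from the base axis. Payload 3.5 kg.
Tool frame: the origin (TCP) lies at the very end of the fingers, on their centre line; the grasp point (between the pads) lies 19 mm behind it; z points along the fingers, y is the line along which they close (so a half turn about z gives the same grasp; the last joint's range is limited). The gripper opens to 85 mm and grips with 20 to 120 N. Pads are 22 mm wide; open, the fingers measure 114 mm over their backs; the gripper's body (76 mm by 85 mm) begins 54 mm behind the grasp point. The pads swing forward as they close: fully open they stand 13 mm farther back than shut.
Start: joints at [-77.808, 16.404, 90.338, -0, 73.258, -8.594], TCP at [0.24, -0.631, 0.231] pointing down, gripper open.
Joint ranges: [-158.93, 158.93], [-51.34, 127.21], [12.03, 142.37], [-87.48, 267.48], [13.55, 161.25], [-162.69, 162.69]. Speed limits (degrees/s): [159.86, 159.86, 180, 180, 180, 180].

## Interface

Orientations are given as [roll, pitch, yaw] about the fixed x, y, z axes, in that order (R = Rz(yaw) Ry(pitch) Rx(roll)).
In Python, from station import robot, monitor, eyes gives the robot as it stands. Calls block until the motion is done:
- robot.move_pose(position, orientation): joint-space move of the TCP to a pose.
- robot.movel(position, rot=None, velocity=0.15, until_force=None): straight line of the TCP; rot=None keeps the orientation; velocity is the mean speed in m/s. With until_force (N) it stops when the force on the tool has changed by that much, and returns True; else False.
- robot.set_joints(angles): joint-space move.
- robot.gripper_to(opening, grip_force=None): opening from 0.0 (shut) to 1.0 (fully open); grip_force is the grip in N (None keeps the last); returns when the fingers have stopped.
- robot.sleep(seconds).
- robot.ik(position, orientation): joint angles nearest the present ones, or None.
- monitor.sense(): the state.
- eyes.capture(name): name is "side" or "top" or "wrist"; returns the picture (420x560x3 uint8, red, green, blue); there is no depth.
- eyes.camera_params(name): a dict with "mtx" (3x3 intrinsics, pixels), "k1" (the pictures are not rectified: a ray, as slopes to the right and down, at radius r is drawn at 1 + k1 r^2 times it, then the intrinsics apply), "extrinsics" (4x4, takes a point from world to camera coordinates); the wrist camera has in their place "mount" (4x4, takes a point from camera to tool coordinates, whose origin is the TCP and whose axes are the flange's). Camera axes: x right, y down, z forward; pixel columns grow to the right and rows downward; lengths in m; the calibration is good to about 2 mm. A picture is of the moment at which its call begins: read the wrist's pose just before it. camera_params takes no time and is no camera call.
A pose or a line that the arm cannot do raises robot.PlanningError and nothing moves.
- robot.finish_job(): hands the job in; it is judged then, once.
The state is a dict: "clock": time; "qpos": joint angles; "dq": joint speeds; "joint_efforts": joint torques, N m; "ee_pos": TCP position; "tcp_rot": TCP orientation; "force": force on the tool from outside, world axes, zero at the start; "torque": the same for the moment, N m; "finger_gap": opening from 0.0 (shut) to 1.0 (fully open); "finger_force": force on a finger pad.
Only numpy, scipy, OpenCV 4.12 (cv2) and the standard library are available. Lean on these libraries where they do the work, as an engineer would, in place of code of your own. Each camera call takes 0.05 s, during which the arm holds its last target. There are 200 camera calls.

## Working session

There is one attempt and no reset: what is moved stays moved. The work goes in short steps, each a Python script; the robot and the scene stay as the last script left them, time stands still between calls to the robot, and variables do not carry over. Pictures are saved under pics/ and viewed, at most 10 in all, crops included, and the job is handed in when it is done.

```bash
mkdir -p pics; python3 - <<'E'
from station import robot, monitor, eyes
import cv2, numpy as np
for n in ("top","side"):
    im=eyes.capture(n); cv2.imwrite(f"pics/{n}0.png",cv2.cvtColor(im,cv2.COLOR_RGB2BGR))
    p=eyes.camera_params(n); print(n,p)
print(eyes.camera_params("wrist")); print(monitor.sense())
E
```

```text
top {'mtx': array([[496.94854939,   0.        , 273.83342935],
       [  0.        , 496.94854939, 207.50219678],
       [  0.        ,   0.        ,   1.        ]]), 'k1': -0.023287131046841877, 'extrinsics': array([[-0.01482935, -0.99957661, -0.02503377, -0.17210998],
       [-0.98254718,  0.01921039, -0.1850189 ,  0.56194314],
       [ 0.18542147,  0.02185315, -0.98241606,  1.31011084],
       [ 0.        ,  0.        ,  0.        ,  1.        ]])}
side {'mtx': array([[409.70674583,   0.        , 278.32604743],
       [  0.        , 409.70674583, 209.61116789],
       [  0.        ,   0.        ,   1.        ]]), 'k1': 0.030979149308667485, 'extrinsics': array([[-0.9706682 , -0.2395745 ,  0.02018201,  0.48500844],
       [-0.15039402,  0.53955545, -0.82840905,  0.23825969],
       [ 0.18757636, -0.80714557, -0.55975989,  0.75056073],
       [ 0.        ,  0.        ,  0.        ,  1.        ]])}
{'mtx': array([[345.88964767,   0.        , 278.82701222],
       [  0.        , 345.88964767, 211.03377651],
       [  0.        ,   0.        ,   1.        ]]), 'k1': -0.0059526718155378
[... 350 characters left out ...]
]])}
{'clock': 0.1, 'qpos': array([-7.78090662e+01,  1.64525591e+01,  9.04152020e+01, -1.11654995e-03,
        7.32592953e+01, -8.59161903e+00]), 'dq': array([-5.47184066e-02, -1.12015262e-01, -1.49246443e-01,  8.70453990e-03,
       -8.65822451e-05,  3.37160318e-02]), 'joint_efforts': array([ 5.87097529e-04, -4.07298553e+01, -2.93699294e+01, -1.49287343e-04,
        3.40238934e-03,  8.69939129e-06]), 'ee_pos': array([ 0.23942964, -0.63046317,  0.2300293 ]), 'tcp_rot': array([-1.79874210e+02, -1.79245121e-02,  2.07828559e+01]), 'force': array([ 0.0443913 ,  0.52899284, -0.33386673]), 'torque': array([0.01154422, 0.03717544, 0.02390188]), 'finger_force': 0.0, 'finger_gap': 0.9998245679712521}
```

View pics/top0.png

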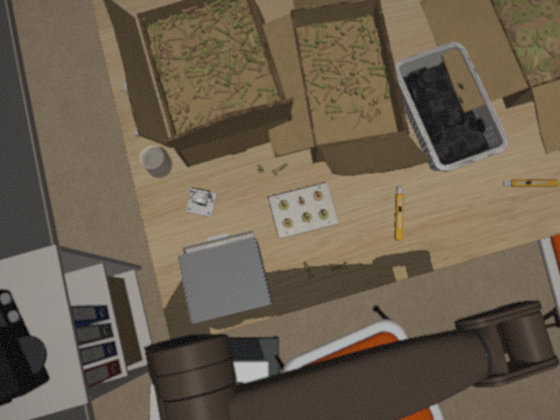

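View pics/side0.png

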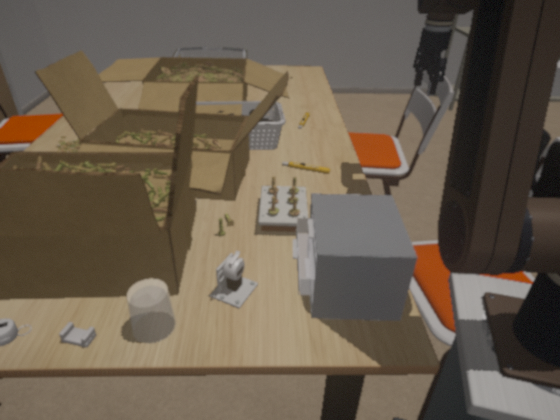

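The top view shows the stand around (303,210), the counter at (201,200) and a grey box at (225,277). The upper-middle bolt, at (301,201), looks the smallest. Next I localize these and move the wrist camera in for a closer look.

```bash
cat > h.py <<'E'
from station import robot, monitor, eyes
import cv2, numpy as np
from scipy.spatial.transform import Rotation as R
def pose():
    s=monitor.sense(); T=np.eye(4)
    T[:3,:3]=R.from_euler('xyz',s['tcp_rot'],degrees=True).as_matrix(); T[:3,3]=s['ee_pos']; return T
def c2w(name,T=None):
    p=eyes.camera_params(name)
    return T@p['mount'] if name=='wrist' else np.linalg.inv(p['extrinsics'])
def ray(name,uv,C):
    p=eyes.camera_params(name)
    d=np.array([p['k1'],0,0,0,0.])
    n=cv2.undistortPoints(np.array([[uv]],float),p['mtx'],d)[0,0]
    return C[:3,3], C[:3,:3]@np.array([n[0],n[1],1])
def at_z(name,uv,z,T=None):
    o,v=ray(name,uv,c2w(name,T)); return o+v*(z-o[2])/v[2]
def proj(name,P,T=None):
    p=eyes.camera_params(name); W=np.linalg.inv(c2w(name,T))
    return cv2.projectPoints(np.array(P,float).reshape(-1,1,3),cv2.Rodrigues(W[:3,:3])[0],W[:3,3],p['mtx'],np.array([p['k1'],0,0,0,0.]))[0][:,0]
def snap(name,f,scale=1,crop=None):
    T=pose(); im=cv2.cvtColor(eyes.capture(name),cv2.COLOR_RGB2BGR)
    cv2.imwrite('pics/raw_'+f,im); np.save('pics/'+f+'.npy',T)
    if crop: im=im[crop[1]:crop[3],crop[0]:crop[2]]
    cv2.imwrite('pics/'+f,cv2.resize(im,None,fx=scale,fy=scale,interpolation=cv2.INTER_CUBIC))
E
python3 - <<'E'
from h import *
for n,uv,z in [("stand",(303,210),.04),("counter",(201,200),.06),("bare?",(301,201),.06),("boxtop a",(180,252),.1),("boxtop b",(255,235),.1),("glass",(152,157),.05),("cardboard corner",(176,140),.1),("cb2",(290,105),.1),("cb3",(310,145),.1),("cb4",(405,140),.1)]:
    print(n,at_z("top",uv,z).round(3))
# box height from matching corner: top-right-far corner top(255,235) / side
for uvt,uvs in [((255,235),(313,198)),((270,305),(400,197)),((181,258),(312,258)),((190,321),(412,252))]:
    o1,v1=ray("top",uvt,c2w("top"));o2,v2=ray("side",uvs,c2w("side"))
    t=np.linalg.lstsq(np.c_[v1,-v2],o2-o1,rcond=None)[0]; print((o1+v1*t[0]).round(3),(o2+v2*t[1]).round(3))
E
```

```text
stand [ 0.552 -0.262  0.04 ]
counter [0.582 0.017 0.06 ]
bare? [ 0.574 -0.256  0.06 ]
boxtop a [0.436 0.064 0.1  ]
boxtop b [ 0.477 -0.133  0.1  ]
glass [0.71  0.159 0.05 ]
cardboard corner [0.742 0.081 0.1  ]
cb2 [ 0.835 -0.231  0.1  ]
cb3 [ 0.719 -0.283  0.1  ]
cb4 [ 0.727 -0.539  0.1  ]
[ 0.471 -0.135  0.146] [ 0.461 -0.136  0.145]
[ 0.298 -0.171  0.157] [ 0.285 -0.17   0.157]
[0.417 0.052 0.141] [0.43  0.052 0.143]
[0.263 0.022 0.167] [0.267 0.021 0.167]
```

```bash
python3 - <<'E'
from h import *
robot.gripper_to(0.0,20)
print([robot.ik(p,[180,0,0]) for p in ([.58,-.26,.22],[.60,.01,.24])])
robot.move_pose([.58,-.26,.22],[180,0,0]); print(monitor.sense()['clock'])
snap('wrist','w1.png',1.4)
robot.move_pose([.60,.01,.24],[180,0,0]); print(monitor.sense()['clock'])
snap('wrist','w2.png',1.4); print(monitor.sense()['force'])
E
```

```text
[array([-3.32796101e+01,  1.20305491e+01,  9.67985803e+01, -2.54444375e-14,
        7.11708706e+01,  5.67203899e+01]), array([-8.72504373e+00,  6.66915722e+00,  1.00746134e+02, -2.54444375e-14,
        7.25847083e+01,  8.12749563e+01])]
2.6917
3.8
[0.88279265 0.46089797 0.05816586]
```

View pics/w1.png

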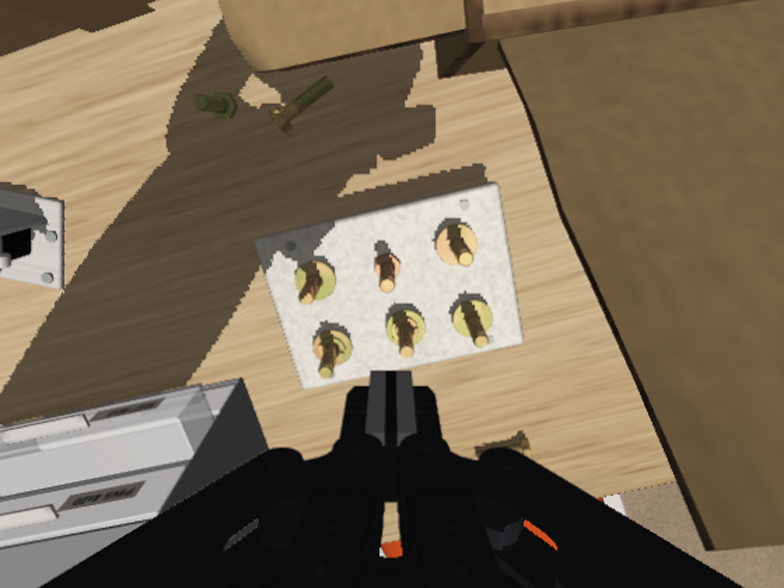

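View pics/w2.png

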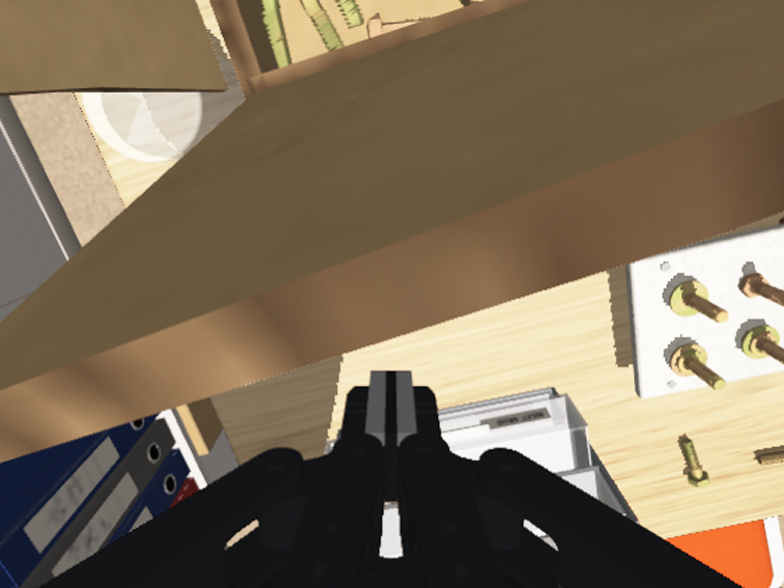

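In w1 the bare bolt is the upper-middle one, with its tip at about (387,286) in scaled pixels. In w2 a cardboard flap blocks the counter, and that flap leans toward the robot. I'll move away and enlarge the initial top and side views to locate the flap edge and the counter.

```bash
python3 - <<'E'
from h import *
a=cv2.imread('pics/top0.png')[90:240,110:310]; b=cv2.imread('pics/side0.png')[60:320,120:320]
a=cv2.resize(a,None,fx=2,fy=2,interpolation=cv2.INTER_CUBIC); b=cv2.resize(b,None,fx=2,fy=2,interpolation=cv2.INTER_CUBIC)
o=np.zeros((520,800,3),np.uint8); o[:300,:400]=a; o[:,400:]=b; cv2.imwrite('pics/comb.png',o)
s=monitor.sense(); print(s['force'],s['ee_pos'])
# bare bolt top estimate and reprojection; all tips
T=np.load('pics/w1.png.npy')
for uv in [(387,286),(465,259),(306,297),(326,371),(405,351),(481,340)]:
    print(at_z('wrist',np.array(uv)/1.4,.087,T).round(4))
E
```

```text
[0.88279265 0.46089797 0.05816586] [0.60014405 0.00854061 0.23979193]
[ 0.5751 -0.2578  0.087 ]
[ 0.5917 -0.3036  0.087 ]
[ 0.5682 -0.209   0.087 ]
[ 0.5184 -0.2188  0.087 ]
[ 0.5323 -0.2689  0.087 ]
[ 0.5398 -0.316   0.087 ]
```

View pics/comb.png

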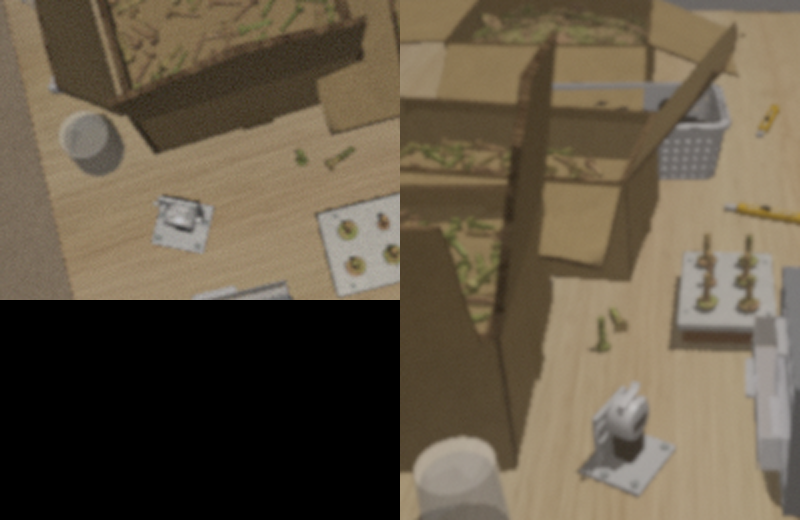

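The near box's flap edge is at about (189,166)–(290,135) in the top view. The counter is at about (200,198) top and (233,265) side. I'll triangulate these.

```bash
python3 - <<'E'
from h import *
def tri(uvt,uvs):
    o1,v1=ray("top",uvt,c2w("top"));o2,v2=ray("side",uvs,c2w("side"))
    t=np.linalg.lstsq(np.c_[v1,-v2],o2-o1,rcond=None)[0]; a,b=o1+v1*t[0],o2+v2*t[1]; return ((a+b)/2).round(3),np.linalg.norm(a-b).round(3)
print('rim corner',tri((172,145),(170,230)))
print('dark edge corner on table',at_z('top',(189,166),0).round(3), at_z('side',(178,292),0).round(3))
print('flap corner far',tri((292,100),(197,76)))
print('flap corner?',tri((172,145),(183,130)))
print('rim far',tri((292,100),(180,132)))
# w2 edge: rays through flap lower edge, triangulated against w1
T=np.load('pics/w2.png.npy');print('cam w2',(c2w('wrist',T)[:3,3]).round(3))
for uv in [(784,150),(340,350),(0,460),(784,95),(250,305)]:
    for z in (.15,.2,.25,.3): print(uv,z,at_z('wrist',np.array(uv)/1.4,z,T).round(3)[:2], end=' ')
    print()
# counter foot corners
for uv in [(155,243),(205,250),(213,205),(160,197)]: print('foot',at_z('top',(110+uv[0]/2,90+uv[1]/2),.003).round(3))
for uv in [(580,470),(638,492),(675,450)]: print('foot s',at_z('side',(120+(uv[0]-400)/2,60+uv[1]/2),.003).round(3))
E
```

```text
rim corner (array([0.694, 0.072, 0.168]), np.float64(0.022))
dark edge corner on table [0.696 0.064 0.   ] [0.694 0.061 0.   ]
flap corner far (array([ 0.744, -0.232,  0.347]), np.float64(0.001))
flap corner? (array([0.651, 0.035, 0.344]), np.float64(0.006))
rim far (array([ 0.802, -0.235,  0.211]), np.float64(0.001))
cam w2 [0.685 0.01  0.382]
(784, 150) 0.15 [ 0.675 -0.172] (784, 150) 0.2 [ 0.677 -0.133] (784, 150) 0.25 [ 0.679 -0.094] (784, 150) 0.3 [ 0.681 -0.054] 
(340, 350) 0.15 [0.574 0.036] (340, 350) 0.2 [0.598 0.031] (340, 350) 0.25 [0.622 0.025] (340, 350) 0.3 [0.646 0.019] 
(0, 460) 0.15 [0.504 0.235] (0, 460) 0.2 [0.543 0.187] (0, 460) 0.25 [0.582 0.138] (0, 460) 0.3 [0.621 0.089] 
(784, 95) 0.15 [ 0.699 -0.166] (784, 95) 0.2 [ 0.696 -0.128] (784, 95) 0.25 [ 0.693 -0.09 ] (784, 95) 0.3 [ 0.69  -0.052] 
(250, 305) 0.15 [0.599 0.082] (250, 305) 0.2 [0.618 0.066] (250, 305) 0.25 [0.636 0.05 ] (250, 305) 0.3 [0.654 0.035] 
foot [0.561 0.065 0.003]
foot [ 0.55  -0.006  0.003]
foot [ 0.615 -0.017  0.003]
foot [0.628 0.059 0.003]
foot s [0.627 0.055 0.003]
foot s [0.562 0.068 0.003]
foot s [0.543 0.003 0.003]
```

The flap's top edge runs from (0.744,-0.232) to (0.651,0.035) at z≈0.345. I'll work with the camera on the robot side (yaw 180): retreat upward, turn, look at the counter, then look at the bolt.

```bash
python3 - <<'E'
from h import *
robot.movel([.60,.01,.32]); robot.movel([.50,.01,.30],velocity=.2)
robot.move_pose([.51,.01,.28],[180,0,180]); robot.sleep(.2)
snap('wrist','w3.png',1.4)
robot.move_pose([.55,-.258,.20],[180,0,180]); robot.sleep(.2)
snap('wrist','w4.png',1.4); s=monitor.sense(); print(s['clock'],s['ee_pos'],s['tcp_rot'],s['force'],s['qpos'])
E
```

```text
9.4333 [ 0.55048239 -0.25689785  0.20076751] [-1.79966881e+02  5.67656072e-02 -1.79896256e+02] [ 0.29701748 -0.08140822  0.17983185] [-3.45804907e+01  9.46626414e+00  1.01838745e+02  5.44338708e-03
  6.86294658e+01 -1.24686199e+02]
```

View pics/w3.png

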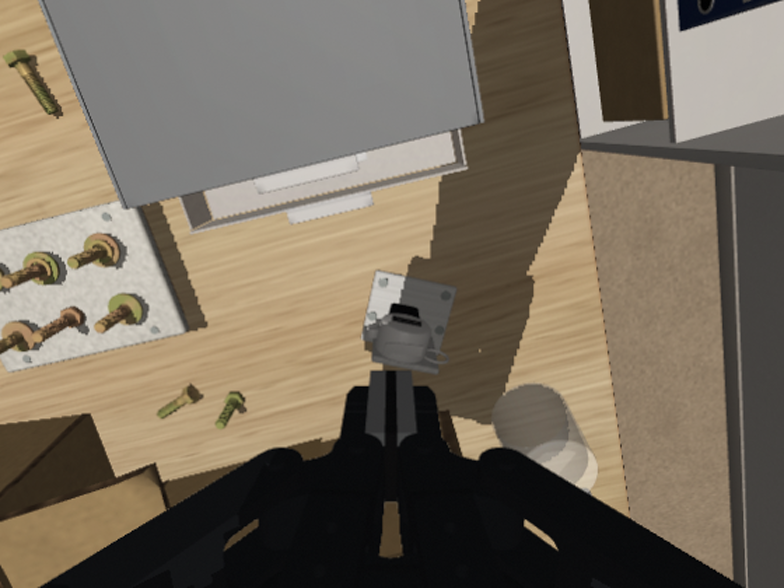

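View pics/w4.png

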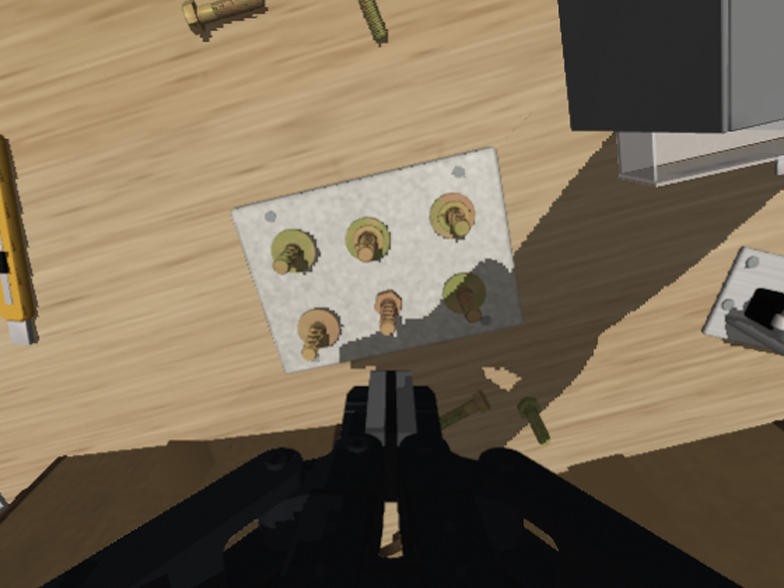

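w4 confirms that the bare bolt is the one with its tip at about (388,327). In w3 the counter's foot corners are near (377,271), (456,290) and (436,372), with the lever end near (372,330). I'll crop the counter for the lever.

```bash
python3 - <<'E'
from h import *
T4=np.load('pics/w4.png.npy'); print('bolt',at_z('wrist',np.array((388,328))/1.4,.087,T4).round(4))
T=np.load('pics/w3.png.npy')
c=[at_z('wrist',np.array(u)/1.4,.003,T) for u in [(377,271),(456,290),(436,372)]]; print(np.round(c,4))
ctr=(c[0]+c[2])/2; y=c[1]-c[0]; yaw=np.arctan2(-y[0],y[1]); print(ctr,np.degrees(yaw),np.linalg.norm(y),np.linalg.norm(c[2]-c[1]))
Rz=R.from_euler('z',yaw).as_matrix(); tip=ctr+Rz@[-.004,-.021,0]; tip[2]=.09; print('tip',tip)
foot=[ctr*[1,1,0]+Rz@[sx*.035,sy*.038,.003] for sx,sy in((-1,-1),(-1,1),(1,1),(1,-1))]
im=cv2.imread('pics/raw_w3.png')[180:280,240:350]; im=cv2.resize(im,None,fx=6,fy=6,interpolation=cv2.INTER_CUBIC)
for k,p in enumerate(proj('wrist',[tip]+foot,T)):
    print(p); cv2.circle(im,tuple(((p-[240,180])*6).astype(int)),4,(0,0,255) if k==0 else (255,0,0),1)
cv2.imwrite('pics/c3.png',im)
E
```

```text
bolt [ 0.5747 -0.2571  0.087 ]
[[ 0.5471 -0.0009  0.003 ]
 [ 0.5652  0.071   0.003 ]
 [ 0.6488  0.0553  0.003 ]]
[0.59795648 0.0271933  0.003     ] -14.123182050832355 0.07409828999485887 0.0850602172252632
tip [0.58895323 0.00780409 0.09      ]
[275.8116519  254.24602246]
[269.14886284 199.36238667]
[326.68470894 213.1196802 ]
[311.78181857 260.65846666]
[256.80792103 248.19593845]
```

View pics/c3.png

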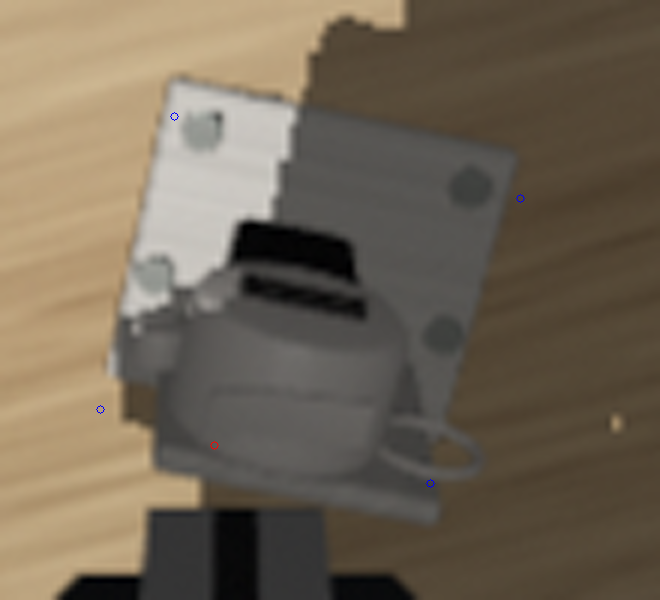

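```bash
python3 - <<'E'
from h import *
T=np.load('pics/w3.png.npy')
f=lambda a,b:at_z('wrist',(240+a/6,180+b/6),.004,T)
A,B,D=f(172,77),f(517,152),f(110,376)
y=B-A; print(A,B,D,np.linalg.norm(y),np.linalg.norm(D-A))
yaw=np.arctan2(-y[0],y[1]); Rz=R.from_euler('z',yaw).as_matrix()
ctr=(A+B)/2+Rz@[.035,0,0]; tip=ctr+Rz@[-.004,-.021,0]; tip[2]=.09; print(np.degrees(yaw),ctr,'tip',tip)
for n,P in [('tip',tip),('foot',ctr+Rz@[.035,-.038,0]),('hinge',ctr*[1,1,0]+Rz@[-.004,.02,.085])]: print(n,(proj('wrist',[P],T)[0]-[240,180])*6, proj('side',[P])[0],proj('top',[P])[0])
E
```

```text
[ 0.54586756 -0.00161141  0.004     ] [0.56244627 0.07131374 0.004     ] [ 0.61414871 -0.01594494  0.004     ] 0.07478589674479795 0.06976938087249371
-12.807865445129375 [0.58828608 0.02709228 0.004     ] tip [0.57973027 0.00750151 0.09      ]
tip [212.9592646  397.88079743] [238.6526895  250.74706422] [202.66938837 198.46863049]
foot [101.90832375 375.35317094] [228.49082774 271.78134877] [216.58322772 192.66040384]
hinge [436.6168173 432.1506972] [227.42357636 265.12204336] [188.23374037 195.83262554]
```

Foot size checks out at 75×70 mm, and the predicted tip (0.580, 0.0075) lands on the lever strip's end. The bolt reads (0.575,-0.257) from both views. Now the touch.

```bash
python3 - <<'E'
from h import *
x,y=.575,-.2573
robot.movel([x,y,.115],rot=[180,0,180],velocity=.12); robot.sleep(.3)
s=monitor.sense(); print(s['force'],s['ee_pos'],s['finger_gap'])
robot.movel([x,y,.093],velocity=.04); robot.sleep(.2); print(monitor.sense()['force'])
hit=robot.movel([x,y,.0845],velocity=.01,until_force=0.8); s=monitor.sense(); print(hit,s['force'],s['ee_pos'],s['clock'])
if hit:
    p=s['ee_pos']; robot.movel([p[0],p[1],.115],velocity=.04); robot.movel([x,y,.20],velocity=.2); snap('wrist','w5.png',1.4)
print(monitor.sense()['clock'])
E
```

```text
[-0.32098144  0.58185767 -0.45705873] [ 0.57523859 -0.25750474  0.11580391] -0.0015804524940745469
[-0.03832647 -0.22311478  0.60626501]
True [-0.19781132  0.50732902  2.17901073] [ 0.57492739 -0.25727684  0.0864104 ] 12.1667
13.6833
```

View pics/w5.png

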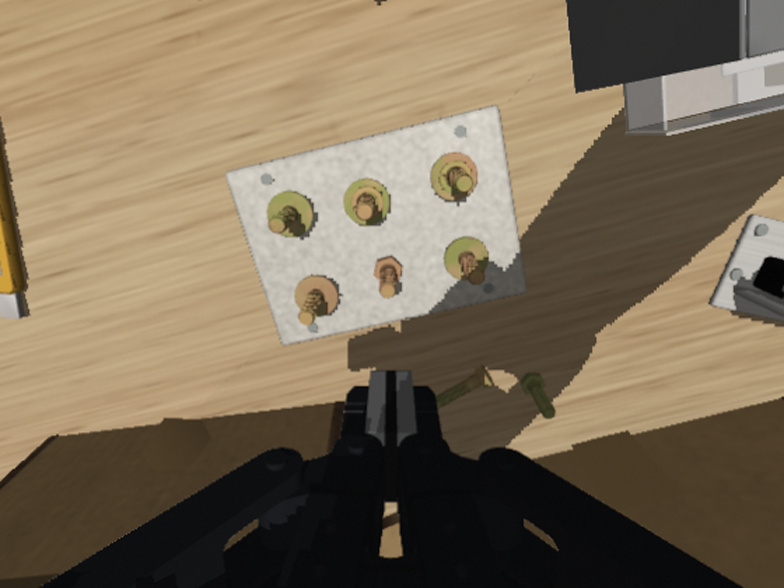

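All six bolts are still standing as before, and contact came at z=0.0864 with about 2 N. Next is the lever.

```bash
python3 - <<'E'
from h import *
x,y=.580,.0072
robot.move_pose([x-.02,y,.20],[180,0,167]); robot.movel([x,y,.12],velocity=.12); robot.movel([x,y,.096],velocity=.05); robot.sleep(.3)
s=monitor.sense(); print(s['force'],s['ee_pos'],s['clock'])
z=.096; f0=s['force'][2]
hit=robot.movel([x,y,.0815],velocity=.012,until_force=4.0); s=monitor.sense(); print(hit,s['force'],s['ee_pos'])
robot.sleep(.3); s=monitor.sense(); print(s['force'],s['ee_pos'],s['clock'])
E
```

```text
[ 0.80146521 -0.57121247 -0.38386407] [0.58020703 0.00716725 0.09631727] 16.4833
True [ 0.41273543 -0.02350926  3.76056007] [0.58035806 0.00667359 0.08310675]
[-0.20857833  0.68732034  4.49801782] [0.5803354  0.0065905  0.08306637] 17.8167
```

The lever is at its stop: 4.5 N at z=0.083, where the spring alone would give about 2 N. Releasing and drawing away.

```bash
python3 - <<'E'
from h import *
robot.movel([.580,.0068,.105],velocity=.04); robot.movel([.56,.007,.2],velocity=.12); robot.movel([.51,.005,.28],velocity=.2); robot.sleep(.3)
s=monitor.sense(); print(s['clock'],s['force'])
snap('wrist','w6.png',1.4)
E
```

```text
20.4083 [-0.61750112  0.57819959  0.32574666]
```

View pics/w6.png

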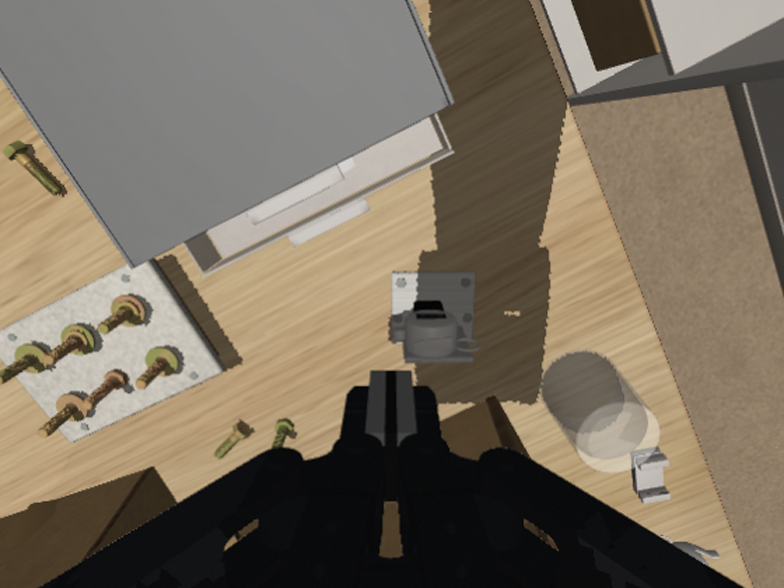

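The hand is clear and everything stands as before, with the bolts at lower left and the counter at (430,330).

```bash
python3 -c "
from station import robot
print(robot.finish_job())"
```

```text
the job is handed in; nothing more can be done
None
```

I touched the bolt without a washer on its upper end with about 2 N and it stayed standing, then pressed the counter lever to its stop with about 4.5 N, drew the hand clear and handed the job in at about 20 s; the picture was too coarse to confirm the lever sprang fully back or the count advanced.

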